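# Open the ink tank of the office printer

## Robot

A 6-joint arm with a two-finger parallel gripper is mounted at the origin on the work surface. World frame = base frame: x ahead of the robot, y to its left, z up, the work surface at z = 0. Lengths are in m, angles in rad, forces in N, time in s.
With the tool pointing down it reaches from about 0.3 to 0.875 m from the base axis. Payload 6.4 kg.
Tool frame: the origin (TCP) lies on the centre line of the jaws, within the pads' length; the fingertips stand 25 mm ahead of it and the grasp point (between the pads) lies 6 mm ahead of it (ctrl.tip_reach is the distance from the TCP to the fingertips, in m); z points along the fingers, y is the line along which they close (so a half turn about z gives the same grasp; the last joint's range is limited). The gripper opens to 85 mm and grips with 20 to 120 N. Pads are 22 mm wide; open, the fingers measure 114 mm over their backs; the gripper's body (76 mm by 85 mm) begins 54 mm behind the grasp point. The pads swing forward as they close: fully open they stand 13 mm farther back than shut.
Start: joints at [-1.46, 0.181, 1.607, -0, 1.354, -0.206], TCP at [0.179, -0.546, 0.256] pointing down, gripper open.
Joint ranges: [-2.99, 2.99], [-0.89, 2.07], [0.3, 2.58], [-1.14, 4.28], [0, 2.63], [-3.12, 3.12]. Speed limits (rad/s): [2.57, 2.57, 3.01, 3.14, 3.14, 3.14].

## Interface

Orientations are given as a unit quaternion [w, x, y, z].
In Python, from bench import ctrl gives the robot as it stands.
- The arm moves only by the tool servo_tool, never from a script. Its argument "motion" is a list that holds one entry, the list of rows, each a list of 5 numbers: the shift along the tool's x, y, z in cm, then the turn about the tool's z in degrees, then the closure, from -1 (fully open) to 1 (shut). In form: [[[dx, dy, dz, twist, claw], ...]]. A call has 1 to 5 rows; each row is the pose to reach, as a shift and turn from the pose commanded when the call began, along the tool's axes at that moment; what a row does not reach only later rows make up. A row lasts 1/10 s, in which the tool goes at most 50 mm and 8.59 degrees, less where a joint would pass 70% of its speed; a pose out of reach is approached as far as the arm can. A call with a gripper value outside its range is refused whole. The fingers move at their own pace and stop on an object; the grip force is fixed at half the most. Time passes only in rows, so rows that repeat a pose let the fingers close. It gives the time, the measured TCP pose, the force, the opening and the grip force at its end, in the units of the state.
- ctrl.get_obs(): the state, without advancing time (a new reading comes with each control period).
- ctrl.camera(name): name is "side" or "top"; returns a dict with "pixels" (400x640x3 uint8, red, green, blue), "depth" (400x640 float32, m along the optical axis (not along the pixel's ray), 0 where there is no reading), "fx", "fy", "cx", "cy" (pixels), "k1" (the pictures are not rectified: a ray, as slopes to the right and down, at radius r is drawn at 1 + k1 r^2 times it, then the intrinsics apply), "R" (3x3) and "t" (3): a world point X has camera coordinates R X + t. Camera axes: x right, y down, z forward; pixel columns grow to the right and rows downward; lengths in m; the calibration is good to about 2 mm. A picture is of the moment at which its call begins.
- ctrl.hand_in(): hands the job in; it is judged then, once.
The state is a dict: "time_s": time; "q": joint angles; "dq": joint speeds; "joint_efforts": joint torques, N m; "eef_pos": TCP position; "eef_rot": TCP orientation; "wrist_force": force on the tool from outside, world axes, zero at the start; "torque": the same for the moment, N m; "opening": opening from 0.0 (shut) to 1.0 (fully open); "grasp_force": force on a finger pad.
Only numpy, scipy, OpenCV 4.12 (cv2) and the standard library are available. Lean on these libraries where they do the work, as an engineer would, in place of code of your own. Each camera call takes 0.05 s, during which the arm holds its last target. There are 200 camera calls.

## Task

Get the printer's ink tank ready for refilling: lift the sprung tank cover by its tab and tip it over past its snap point so that it springs to rest fully open, then turn the filler cap anticlockwise (seen from above) to its stop to unlock it, lift it off and set it down in the tray without dropping it. Leave the ink bottle and the stapler where they stand.

Things in the scene. Friction and masses are not known exactly. Their poses are not given: they have to be found in the camera images.
- printer: White flat ink-tank printer, fixed. Origin on the desk right under the filler's centre; z up, x away from its front, y from the tank unit to the main part. The main part spans x -130 to 170, y 68 to 438, z 0 to 155 mm. The tank unit spans x -58 to 58, y -56 to 64 mm, with a flat filler deck at z = 112 (8 mm rim) that carries the cap, under the cover.
- cover (a joint): Angle of the grey sprung cover: 0 shut, 2.6 fully open (stop), swung up and over towards the printer's +y. An over-centre spring (0.3 to 0.45 N m, 2 to 4 N at the tab) drives it shut before about half way and open beyond; let go there, it springs on by itself. Panel 100 (x) x 112 (y) x 5 mm, level when shut; side and front walls hang 33 mm below its top face.
- cover_hinge (a point): Middle of the cover's hinge line, which runs along the printer's x at y = 64, z = 155 mm of the printer, level with the top face of the shut cover.
- cover_tab (a point): Point to grip on the cover's tab, a plain grey bar 10 mm wide (printer's x) and 10 mm thick that sticks out 38 mm from the middle of the cover's free edge, in the panel's plane, free all round. The point lies on the bar's axis, 24 mm out from the edge, 138 mm from the hinge and, shut, 5 mm below it. It swings with the cover.
- cap: Black round bayonet cap of the filler, 60 mm across, 13 mm high plus grip bar, 35 to 70 g. Origin at the centre of its lower rim, on the deck (z = 112); z up. It starts locked, 70 to 85 degrees short of its open stop. Turned anticlockwise from above (+ about z) to that stop, which can only be felt, it is free (within 0.1 rad); locked, it lifts only 2 mm.
- cap_grip (a point): Middle of the cap's straight grip bar, 22 mm above the cap's origin: 46 mm long (cap's x), 12 mm wide (cap's y), 13 to 31 mm above the origin. Under the cap, unseen, a 10 mm stem carries a cross-bar 34 x 10 x 6 mm along the cap's x that goes through a slot; its foot is 16 mm below the origin, so lift 20 mm straight up to clear the deck. It binds if lifted while pressed hard against the stop.
- tray: Loose bare aluminium open tray on the desk, 150 (x) x 120 (y) x 22 mm, walls and floor about 4 to 5 mm. Origin at the centre of its underside.
- ink_bottle: Closed white ink bottle, 48 mm across, 120 mm high, bystander. Origin at the centre of its underside.
- stapler: Blue and black stapler, 135 (x) x 36 x 54 mm, bystander. Origin at the centre of its underside.
Not all that is in view belongs to the job. There is more than one size of the tray; the one meant has the size given above.

How it is judged:
On the way, in this order (a step that is already met when the one before it is completed fails the run):
1. the cover has sprung fully open and the fingers are off it (value of joint cover above 2.5 rad and contact force between the fingers and printer below 0.5 N), for 0.2 s.
2. the cap is lifted off the filler, in the fingers (z of cap in the frame of printer above 0.132 m and contact force between the fingers and cap above 0.5 N), for 0.2 s.
At the end, for the whole second after the job is handed in: The cover rests fully open (beyond 2.5 rad), and the cap lies at rest in the tray (its origin within the tray's inside in plan and less than 45 mm above the tray's underside), the tray still flat on the desk (value of joint cover above 2.5 rad and x of cap in the frame of tray between -0.07 and 0.07 m and y of cap in the frame of tray between -0.055 and 0.055 m and z of cap in the frame of tray below 0.045 m and height (world z) of tray below 0.01 m and angle between tray's own z axis and vertical below 0.1 rad and linear speed of cap below 0.03 m/s); the robot touches nothing.
It fails at once if the cap is dropped (faster than 0.7 m/s when out of the fingers: a fall of about 25 mm) (linear speed of cap above 0.7 m/s and contact force between the fingers and cap below 0.1 N).
It fails at once if the ink bottle or the stapler is pushed more than 30 mm or tipped over (distance of any of ink_bottle, stapler from where it was at the start of the episode above 0.03 m or angle between ink_bottle's own z axis and vertical above 0.5 rad).
It also fails if it takes over 72 s, if anything falls off the work surface, if the arm or the gripper's body presses on something with over 40 N, if the wrist force passes 120 N, or if a joint passes its speed limit or range.

## Working session

There is one attempt and no reset: what is moved stays moved. The work goes in short steps, Python scripts to look and compute and a tool call to move; the robot and the scene stay as the last step left them, time stands still between calls to the robot, and variables do not carry over. Pictures are saved under pics/ and viewed, at most 10 in all, crops included, and the job is handed in when it is done.

Besides the shell and the picture viewer there is one more tool, called after "Request:" as a command line: name --argument value ..., lists and objects as JSON in quotes. servo_tool: Moves the arm, as the interface text tells. Its arguments: {"type":"object","properties":{"motion":{"type":"array"}},"required":["motion"]}

```bash
mkdir -p pics; ls
cat > h.py <<'E'
import numpy as np, cv2
from bench import ctrl
def cap(name):
    c=ctrl.camera(name); return c
def cloud(c):
    h,w=c["depth"].shape
    u,v=np.meshgrid(np.arange(w),np.arange(h))
    K=np.array([[c["fx"],0,c["cx"]],[0,c["fy"],c["cy"]],[0,0,1]])
    x=(u-c["cx"])/c["fx"]; y=(v-c["cy"])/c["fy"]
    a,b=x.copy(),y.copy()
    for _ in range(8):
        s=1+c["k1"]*(a*a+b*b); a=x/s; b=y/s
    d=c["depth"]; P=np.stack([a*d,b*d,d],-1)
    W=(P-np.array(c["t"]))@np.array(c["R"])
    W[d==0]=np.nan
    return W
E
python3 - <<'E'
from h import *
for n in("side","top"):
    c=cap(n); np.savez(f"{n}0.npz",W=cloud(c),p=c["pixels"])
    cv2.imwrite(f"pics/{n}0.png",c["pixels"][:,:,::-1])
    print(n,-np.array(c["R"]).T@np.array(c["t"]),np.array(c["R"])[2],c["fx"],c["k1"])
print(ctrl.get_obs())
E
```

```text
pics
side [ 0.53772651 -0.62265363  0.59256963] [ 0.03085574  0.74138283 -0.6703726 ] 376.0145109995722 -0.07090456705914065
top [ 0.47499701 -0.07127738  0.85237598] [ 0.11040808 -0.01448529 -0.99378078] 364.8649783682469 0.013904175400114445
{'time_s': 0.1, 'q': array([-1.46027343e+00,  1.81483814e-01,  1.60788311e+00,  2.12046950e-06,
        1.35382479e+00, -2.06278860e-01]), 'dq': array([ 5.64363566e-04, -1.30493618e-03, -2.92188188e-03,  1.69659944e-03,
       -1.44512126e-05, -7.57361621e-04]), 'joint_efforts': array([ 6.44311331e-04, -4.45874083e+01, -3.52236450e+01, -1.72867435e-04,
        4.22896221e-03,  1.01894062e-05]), 'eef_pos': array([ 0.17910688, -0.54591602,  0.25547666]), 'eef_rot': array([-7.98561698e-04,  9.87480511e-01,  1.57739031e-01,  3.92991438e-05]), 'wrist_force': array([-0.26600046, -0.66799979,  0.96278116]), 'torque': array([ 0.00535389, -0.03288722,  0.02170985]), 'grasp_force': 0.0, 'opening': 0.9982309142815702}
```

View pics/top0.png

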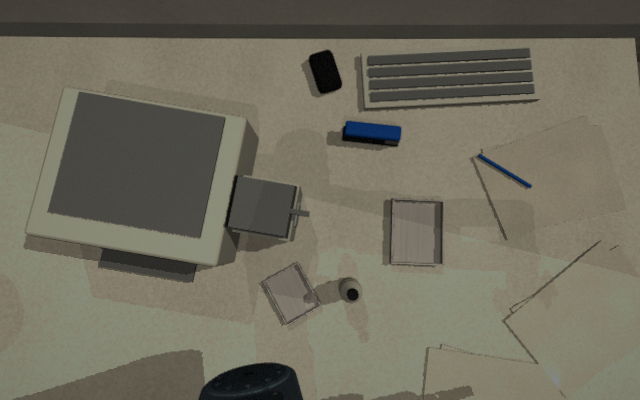

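View pics/side0.png

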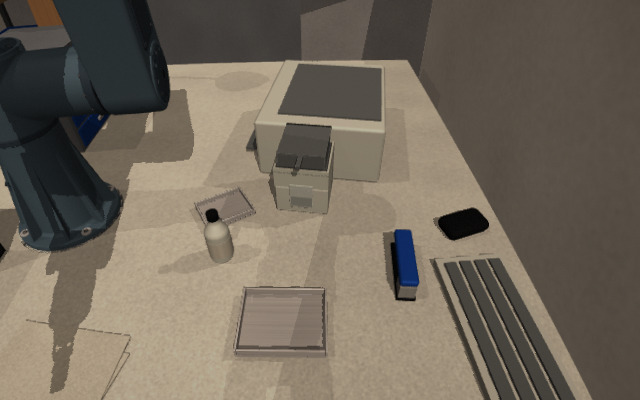

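The top view shows the printer at (150,170), the shut cover at (264,207) and its tab at (301,213). There are two tray-like objects, at (416,232) and (290,293). The bottle is at (350,291), the stapler at (372,133), and the keyboard and mouse are clutter. I'll measure these and crop around the cover and trays.

Run:
```python
from h import *
d=np.load("top0.npz");W=d["W"];p=d["p"]
def box(u0,u1,v0,v1,z0,z1,name):
    m=np.zeros(W.shape[:2],bool);m[v0:v1,u0:u1]=1
    m&=(W[...,2]>z0)&(W[...,2]<z1)
    q=W[m]; r=cv2.minAreaRect((q[:,:2]*1000).astype(np.float32))
    print(name,len(q),[np.round(x,1) for x in r],"zmed",np.median(q[:,2]).round(4)); print(cv2.boxPoints(r).round().tolist())
box(15,265,75,275,.148,.165,"printer top main+cover")
box(15,232,75,275,.152,.165,"printer main")
box(226,320,165,250,.14,.165,"cover+tab")
box(226,296,165,250,.14,.165,"cover")
box(300,320,200,230,.13,.17,"tab")
box(370,460,180,285,.012,.03,"trayA")
box(245,335,250,335,.012,.03,"trayB")
box(325,375,270,315,.03,.13,"bottle")
box(330,410,110,155,.03,.07,"stapler")
for v in range(205,221,2): print(v,[tuple((W[v,u]*1000).round().astype(int)) if W[v,u,2]==W[v,u,2] else 0 for u in range(292,312,3)])
a=cv2.resize(p[160:340,220:460],None,fx=3.2,fy=3.2,interpolation=cv2.INTER_CUBIC)
cv2.imwrite("pics/crop0.png",cv2.convertScaleAbs(a[:,:,::-1],alpha=1.6))
```

```text
printer top main+cover 29616 [array([599.4, 247.2]), array([445.1, 296.6]), np.float64(79.8)] zmed 0.1532
[[414.0, 54.0], [706.0, 2.0], [785.0, 440.0], [493.0, 493.0]]
printer main 18248 [array([604.5, 275.6]), array([374.7, 285.5]), np.float64(80.1)] zmed 0.154
[[432.0, 116.0], [713.0, 67.0], [777.0, 436.0], [496.0, 485.0]]
cover+tab 3592 [array([552.7,  40.2]), array([174.8, 122.5]), np.float64(79.7)] zmed 0.1536
[[477.0, -35.0], [597.0, -57.0], [629.0, 115.0], [508.0, 137.0]]
cover 3521 [array([555. ,  52.7]), array([149.5, 122.5]), np.float64(79.8)] zmed 0.1536
[[481.0, -10.0], [602.0, -32.0], [629.0, 115.0], [508.0, 137.0]]
tab 49 [array([527.4, -35.3]), array([17.3,  9.7]), np.float64(78.2)] zmed 0.1534
[[521.0, -43.0], [530.0, -45.0], [534.0, -28.0], [524.0, -26.0]]
trayA 541 [array([ 495.3, -287.3]), array([122.8, 150.1]), np.float64(87.3)] zmed 0.0197
[[417.0, -345.0], [567.0, -352.0], [573.0, -229.0], [423.0, -222.0]]
trayB 242 [array([357.8,  -0.5]), array([110.9,  88.8]), np.float64(28.9)] zmed 0.0148
[[288.0, 12.0], [331.0, -66.0], [428.0, -13.0], [385.0, 65.0]]
bottle 4
[... 2232 characters left out ...]
)), (np.int64(535), np.int64(-42), np.int64(-1))]
217 [(np.int64(523), np.int64(-9), np.int64(116)), (np.int64(526), np.int64(-13), np.int64(77)), (np.int64(529), np.int64(-16), np.int64(30)), (np.int64(531), np.int64(-20), np.int64(-4)), (np.int64(530), np.int64(-28), np.int64(1)), (np.int64(531), np.int64(-35), np.int64(-3)), (np.int64(530), np.int64(-42), np.int64(-1))]
219 [(np.int64(519), np.int64(-9), np.int64(116)), (np.int64(521), np.int64(-13), np.int64(79)), (np.int64(526), np.int64(-14), np.int64(0)), (np.int64(526), np.int64(-21), np.int64(-2)), (np.int64(526), np.int64(-28), np.int64(0)), (np.int64(526), np.int64(-35), np.int64(-1)), (np.int64(526), np.int64(-42), np.int64(-3))]
```

View pics/crop0.png

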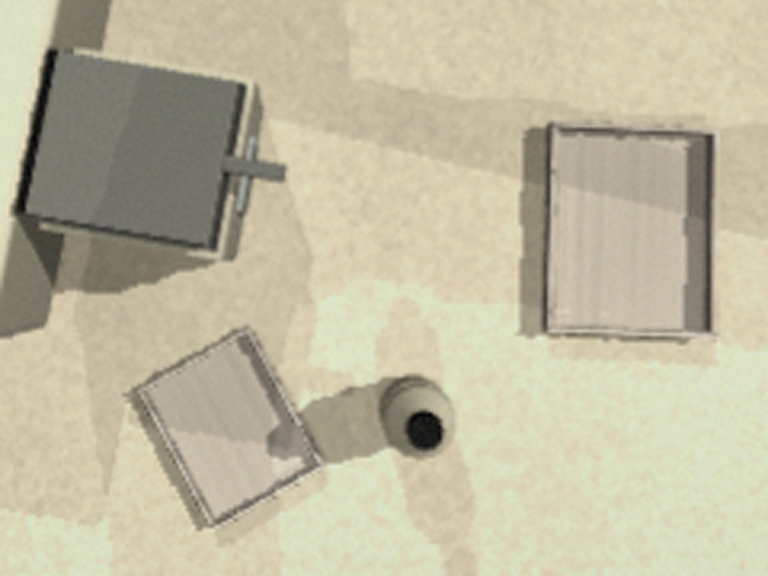

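Tray A, at (416,232) in the image, measures 150 x 123 mm, so it's the right one. The crop shows the tab bar clearly, with its tip at about (309,214). I'll refine the printer pose from the vertical walls and the tab in both clouds.

Run:
```python
from h import *
th=np.radians(-9.8); x=np.array([np.cos(th),np.sin(th)]);y=np.array([-x[1],x[0]])
o=np.array([.5435,.036])
for n in("top","side"):
    W=np.load(n+"0.npz")["W"].reshape(-1,3)
    q=np.c_[(W[:,:2]-o)@x,(W[:,:2]-o)@y,W[:,2]]*1000
    def s(lo,hi,ax,name):
        m=np.all((q>lo)&(q<hi),1); a=q[m][:,ax]
        if len(a)>5: print(n,name,len(a),np.percentile(a,[2,10,50,90,98]).round(1))
    s([-40,-75,20],[40,-40,100],1,"unit front y=-56")
    s([-75,-40,20],[-40,40,100],0,"unit x=-58")
    s([40,-40,20],[75,40,100],0,"unit x=58")
    s([80,50,20],[160,90,135],1,"main y=68")
    s([150,90,20],[190,400,135],0,"main x=170")
    s([-150,90,60],[-110,400,135],0,"main x=-130")
    s([-12,-110,140],[12,-58,165],1,"tab y (end -88)")
    s([-20,-80,147],[20,-58,165],0,"tab x")
    s([-30,-70,150],[-8,-30,165],1,"cover free edge y -50")
    s([8,-70,150],[30,-30,165],1,"cover free edge y -50")
    s([-70,-30,151],[70,40,165],0,"cover x +-50")
    s([-30,-40,145],[30,40,165],2,"cover z")
    # yaw by regress
    m=np.all((q>[-125,85,60])&(q<[-20-90,400,135]),1)
    m=np.all((q>[-45,-62,20])&(q<[45,-50,100]),1)
    if m.sum()>50: print("front slope deg",np.degrees(np.polyfit(q[m][:,0],q[m][:,1],1)[0]))
    m=np.all((q>[80,60,20])&(q<[160,76,135]),1)
    if m.sum()>50: print("main slope deg",np.degrees(np.polyfit(q[m][:,0],q[m][:,1],1)[0]))
```

```text
top unit front y=-56 119 [-53.7 -53.5 -51.  -50.4 -50.2]
top main y=68 477 [71.7 71.9 72.4 72.9 73.1]
top main x=-130 33 [-136.1 -135.8 -134.3 -133.6 -133.4]
top tab y (end -88) 67 [-81.1 -79.2 -69.9 -61.  -59. ]
top tab x 61 [-8.3 -7.8 -3.9  0.3  1.1]
top cover free edge y -50 93 [-54.3 -43.9 -38.2 -31.8 -30.5]
top cover free edge y -50 87 [-44.6 -43.5 -37.4 -31.7 -30.4]
top cover x +-50 1872 [-50.9 -43.1  -3.6  36.9  45. ]
top cover z 1297 [151.3 152.2 153.7 155.2 156.1]
front slope deg 0.008308073672167711
main slope deg -0.4065382293137651
side unit front y=-56 1043 [-57.1 -56.3 -53.7 -51.6 -50.7]
side unit x=58 78 [57.  57.1 57.3 57.5 57.6]
side main y=68 1377 [67.4 68.6 70.5 72.5 73.5]
side tab y (end -88) 65 [-84.9 -83.6 -77.3 -62.9 -59.1]
side tab x 39 [-5.5 -4.4 -0.1  3.9  4. ]
side cover free edge y -50 69 [-47.6 -46.9 -41.5 -32.5 -31.5]
side cover free edge y -50 72 [-48.2 -47.4 -41.9 -31.9 -30.6]
side cover x +-50 865 [-47.9 -40.1   0.1  40.   48.2]
side cover z 602 [152.  152.7 154.1 155.2 155.9]
front slope deg -0.17246387960812923
main slope deg -0.548774733067664
```

Printer origin is about (0.5424, 0.0395) with yaw -10°. I'll move toward a pose above the tab.

Add to h.py:
```python
TH=np.radians(-10.0); O=np.array([.5424,.0395]); PX=np.array([np.cos(TH),np.sin(TH)]); PY=np.array([-PX[1],PX[0]])
def P(x,y): return O+x*PX+y*PY
def go(x,y,z,yaw=-10.):
    "world grasp target (TCP 6mm above) -> tool shift in cm, twist deg"
    from scipy.spatial.transform import Rotation as R
    s=ctrl.get_obs(); w=s["eef_rot"]; M=R.from_quat([w[1],w[2],w[3],w[0]]).as_matrix()
    d=M.T@(np.array([x,y,z+.006])-s["eef_pos"])*100
    a=np.degrees(np.arctan2(M[1,1],M[0,1]))
    pr=np.r_[(s["eef_pos"][:2]-O)@PX,(s["eef_pos"][:2]-O)@PY,s["eef_pos"][2]-.006]*1000
    print("shift",d.round(2),"twist",round(-((yaw-a+180)%360-180),1),"grasp in printer mm",pr.round(1),"yaw",a.round(1),"F",s["wrist_force"].round(1),"open",round(s["opening"],3),"gf",round(s["grasp_force"],1),"t",round(s["time_s"],2))
```

```text
(no output)
```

Request:
servo_tool --motion '[[[3.9,-3.0,0,-8.5,-1],[7.9,-6.0,0,-17,-1],[11.8,-9.0,0,-25.5,-1],[15.7,-12.0,0,-34,-1],[19.6,-15.0,0,-42.5,-1]]]'

```text
time_s: 0.6
eef_pos: [0.3192, -0.3409, 0.256]
eef_rot: [-0.0, 0.862, 0.507, 0.0]
wrist_force: [0.5, -0.1, -0.3]
opening: 1.001
grasp_force: 0.0
```

```bash
python3 -c "
from h import *
go(*P(0,-.076),.22)"
```

```text
shift [36.9   3.53  3.01] twist -19.0 grasp in printer mm [-153.7 -413.4  250. ] yaw -29.0 F [ 0.5 -0.1 -0.3] open 1.001 gf 0.0 t 0.6
```

Request:
servo_tool --motion '[[[4.5,0.5,0,-8,-1],[9,1,0,-16,-1],[13.5,1.5,0,-19,-1],[18,2,0,-19,-1],[22.5,2.5,0,-19,-1]]]'

```text
time_s: 1.1
eef_pos: [0.4514, -0.1571, 0.2562]
eef_rot: [-0.0, 0.768, 0.64, -0.0]
wrist_force: [1.1, -0.1, 0.4]
opening: 1.002
grasp_force: 0.0
```

```bash
python3 -c "
from h import *
go(*P(0,-.076),.22)"
```

```text
shift [13.38  5.47  3.02] twist -0.3 grasp in printer mm [ -55.5 -209.4  250.2] yaw -10.3 F [ 1.1 -0.1  0.4] open 1.002 gf 0.0 t 1.1
```

Request:
servo_tool --motion '[[[4,1.7,1,-0.3,-1],[8.2,3.4,2,-0.3,-1],[12,5,3,-0.3,-1],[13.4,5.5,3,-0.3,-1],[13.4,5.5,3,-0.3,-1]]]'

```text
time_s: 1.6
eef_pos: [0.529, -0.0354, 0.2257]
eef_rot: [-0.001, 0.765, 0.644, -0.0]
wrist_force: [0.3, -1.3, -0.6]
opening: 1.001
grasp_force: 0.0
```

Run:
```python
from h import *
go(*P(0,-.076),.152)
c=cap("side"); p=c["pixels"]
cv2.imwrite("pics/side1.png",cv2.convertScaleAbs(cv2.resize(p[80:260,200:420],None,fx=3.2,fy=3.2,interpolation=cv2.INTER_CUBIC)[:,:,::-1],alpha=1.5))
```

```text
shift [0.   0.03 6.77] twist 0.1 grasp in printer mm [-2.000e-01 -7.600e+01  2.197e+02] yaw -9.9 F [ 0.3 -1.3 -0.6] open 1.001 gf 0.0 t 1.6
```

View pics/side1.png

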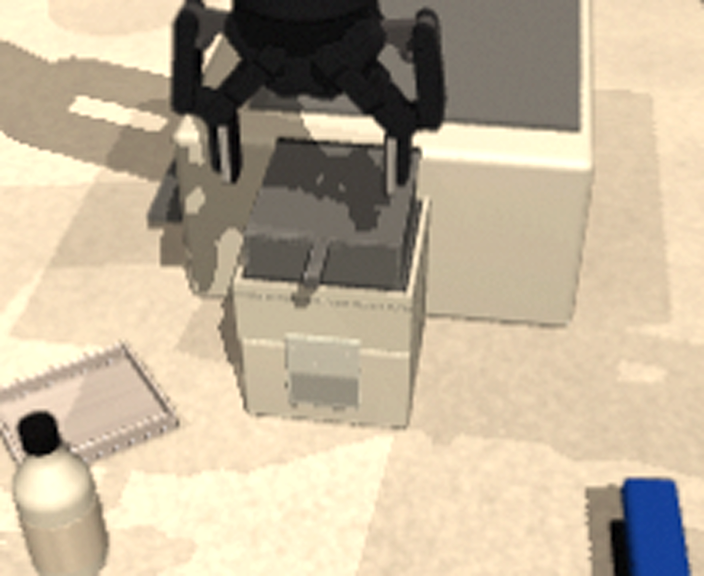

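The open fingers straddle the tab, with fingertips at crop pixels (230,175) and (398,190) and the tab below at (310,280). I'll go down and close.

Request:
servo_tool --motion '[[[0,0,2.5,0,-1],[0,0,5,0,-1],[0,0,6.6,0,-1],[0,0,6.7,0,-1],[0,0,6.7,0,0]]]'

```text
time_s: 2.15
eef_pos: [0.5287, -0.0383, 0.1598]
eef_rot: [0.0, 0.767, 0.642, -0.0]
wrist_force: [-0.5, 0.4, 0.2]
opening: 0.857
grasp_force: 0.0
```

Request:
servo_tool --motion '[[[0,0,0,0,1],[0,0,0,0,1],[0,0,0,0,1],[0,0,0,0,1],[0,0,0,0,1]]]'

```text
time_s: 2.65
eef_pos: [0.5291, -0.037, 0.1599]
eef_rot: [0.0, 0.766, 0.643, 0.0]
wrist_force: [-0.9, -1.3, 3.7]
opening: 0.102
grasp_force: 58.9
```

Run:
```python
from h import *
go(*P(0,-.076),.152)
a=0
for a in np.radians(np.arange(10,121,10)):
    r=.140
    y=64-r*1e3*np.cos(a)-5*np.sin(a); z=155+r*1e3*np.sin(a)-5*np.cos(a)
    print(round(np.degrees(a)),"dx %.2f dz %.2f"%((y+76)/10,-(z-150)/10))
```

```text
shift [ 0.17 -0.01  0.19] twist -0.0 grasp in printer mm [ 1.000e-01 -7.770e+01  1.539e+02] yaw -10.0 F [-0.9 -1.3  3.7] open 0.102 gf 58.9 t 2.65
10 dx 0.13 dz -2.44
20 dx 0.67 dz -4.82
30 dx 1.63 dz -7.07
40 dx 2.95 dz -9.12
50 dx 4.62 dz -10.90
60 dx 6.57 dz -12.37
70 dx 8.74 dz -13.48
80 dx 11.08 dz -14.20
90 dx 13.50 dz -14.50
100 dx 15.94 dz -14.37
110 dx 18.32 dz -13.83
120 dx 20.57 dz -12.87
```

Gripped at about 59 N with the jaws roughly 9 mm apart. I'll swing it along the arc.

Request:
servo_tool --motion '[[[0,0,-1.2,0,1],[0.1,0,-2.4,0,1],[0.4,0,-3.6,0,1],[0.7,0,-4.8,0,1],[1.1,0,-6.0,0,1]]]'

```text
time_s: 3.15
eef_pos: [0.5309, -0.0251, 0.2195]
eef_rot: [-0.001, 0.766, 0.642, 0.001]
wrist_force: [7.1, 5.6, -11.3]
opening: 0.102
grasp_force: 58.3
```

```bash
python3 -c "
from h import *
go(*P(0,-.076),.152)"
```

```text
shift [-1.05  0.01  6.15] twist -0.0 grasp in printer mm [-1.000e-01 -6.560e+01  2.135e+02] yaw -10.0 F [  7.1   5.6 -11.3] open 0.102 gf 58.3 t 3.15
```

Request:
servo_tool --motion '[[[0.5,0,-1.1,0,1],[1.1,0,-2.1,0,1],[1.8,0,-3.1,0,1],[2.6,0,-4.0,0,1],[3.5,0,-4.9,0,1]]]'

```text
time_s: 3.65
eef_pos: [0.537, 0.0087, 0.268]
eef_rot: [0.0, 0.766, 0.642, -0.0]
wrist_force: [7.4, -0.1, -12.4]
opening: 0.097
grasp_force: 58.2
```

Request:
servo_tool --motion '[[[1.0,0,-0.75,0,1],[2.0,0,-1.5,0,1],[3.0,0,-2.05,0,1],[4.1,0,-2.6,0,1],[5.3,0,-2.95,0,1]]]'

```text
time_s: 4.15
eef_pos: [0.5462, 0.0599, 0.2981]
eef_rot: [0.001, 0.766, 0.642, -0.001]
wrist_force: [4.1, -2.9, -5.2]
opening: 0.096
grasp_force: 58.4
```

```bash
python3 -c "
from h import *
go(*P(0,-.076),.152)"
```

```text
shift [-9.640e+00 -1.000e-02  1.404e+01] twist -0.1 grasp in printer mm [2.000e-01 2.080e+01 2.921e+02] yaw -10.1 F [ 4.1 -2.9 -5.2] open 0.096 gf 58.4 t 4.15
```

Request:
servo_tool --motion '[[[1.2,0,-0.3,0,1],[2.4,0,-0.55,0,1],[3.6,0,-0.65,0,1],[4.8,0,-0.65,0,1],[6.0,0,-0.55,0,1]]]'

```text
time_s: 4.65
eef_pos: [0.5572, 0.1206, 0.3042]
eef_rot: [0.0, 0.766, 0.642, 0.001]
wrist_force: [2.1, -2.7, 1.3]
opening: 0.089
grasp_force: 58.5
```

Request:
servo_tool --motion '[[[1.2,0,0.25,0,1],[2.4,0,0.6,0,1],[2.4,0,0.6,0,1],[2.4,0,0.6,0,-1],[2.4,0,0.6,0,-1]]]'

```text
time_s: 5.15
eef_pos: [0.5602, 0.1441, 0.297]
eef_rot: [-0.001, 0.766, 0.643, -0.0]
wrist_force: [0.2, 1.2, -0.6]
opening: 0.381
grasp_force: 0.0
```

Request:
servo_tool --motion '[[[0,0,0,0,-1],[0,0,0,0,-1],[0,0,0,0,-1],[0,0,-2,0,-1],[0,0,-4,0,-1]]]'

```text
time_s: 5.65
eef_pos: [0.5603, 0.143, 0.3369]
eef_rot: [-0.001, 0.766, 0.642, -0.001]
wrist_force: [1.3, 0.5, 0.5]
opening: 1.0
grasp_force: 0.0
```

Run:
```python
from h import *
go(*P(0,0),.25)
c=cap("top"); p=c["pixels"];np.savez("top1.npz",W=cloud(c),p=p)
cv2.imwrite("pics/top1.png",cv2.convertScaleAbs(p[:,:,::-1],alpha=1.6))
c=cap("side"); np.savez("side1.npz",W=cloud(c),p=c["pixels"])
```

```text
shift [-10.5    0.06   8.09] twist -0.1 grasp in printer mm [-3.000e-01  1.050e+02  3.309e+02] yaw -10.1 F [1.3 0.5 0.5] open 1.0 gf 0.0 t 5.65
```

View pics/top1.png

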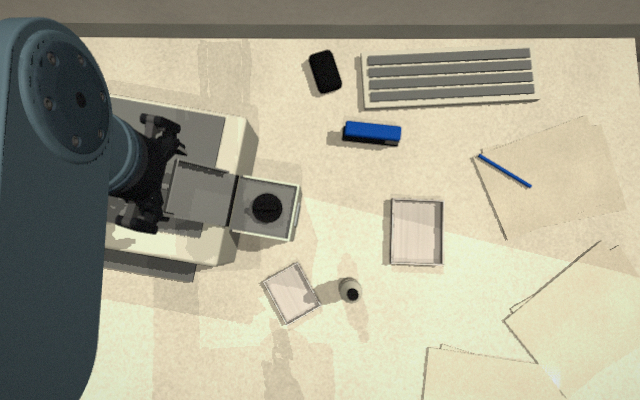

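The cover has flipped open, with its panel at (200,193). The cap shows at (267,208). I'll find the bar's direction from depth.

Run:
```python
from h import *
for n,b in (("top",(225,305,165,250)),("side",(250,350,100,220))):
    W=np.load(n+"1.npz")["W"]; p=np.load(n+"1.npz")["p"]
    q=W.reshape(-1,3)
    l=np.c_[(q[:,:2]-O)@PX,(q[:,:2]-O)@PY,q[:,2]]*1000
    m=(np.abs(l[:,0])<38)&(np.abs(l[:,1])<38)&(l[:,2]>134)&(l[:,2]<152)
    if m.sum()<10: print(n,m.sum()); continue
    r=cv2.minAreaRect(l[m][:,:2].astype(np.float32)); c=l[m][:,:2].mean(0)
    w,v=np.linalg.eigh(np.cov((l[m][:,:2]-c).T)); 
    print(n,m.sum(),"rect",r,"mean",c,"axis deg printer",np.degrees(np.arctan2(v[1,1],v[0,1]))%180,"z",np.percentile(l[m][:,2],[5,50,95]))
    m=(np.abs(l[:,0])<38)&(np.abs(l[:,1])<38)&(l[:,2]>120)&(l[:,2]<130); print(n,"disk",m.sum(),cv2.minEnclosingCircle(l[m][:,:2].astype(np.float32)))
    # unit rim/cover extent check
W=np.load("top1.npz")["W"];p=np.load("top1.npz")["p"]
cr=p[175:245,225:305]
cv2.imwrite("pics/cap1.png",cv2.convertScaleAbs(cv2.resize(cr,None,fx=7,fy=7,interpolation=cv2.INTER_CUBIC)[:,:,::-1],alpha=3.5,beta=0))
```

```text
top 151 rect ((-1.2103490829467773, 1.7731246948242188), (12.18596076965332, 45.853031158447266), 9.383448600769043) mean [-1.54449969  1.46949012] axis deg printer 96.923567497508 z [137.98122594 141.09137215 143.6922902 ]
top disk 532 ((-1.147186279296875, 1.663238525390625), 29.77815818786621)
side 84 rect ((2.314941167831421, -2.315797805786133), (10.752801895141602, 44.83594512939453), 8.806436538696289) mean [ 2.1430414  -4.50787802] axis deg printer 96.075870224556 z [135.54074759 142.09206207 143.79923407]
side disk 333 ((1.2352242469787598, -0.5887202024459839), 30.998064041137695)
```

View pics/cap1.png

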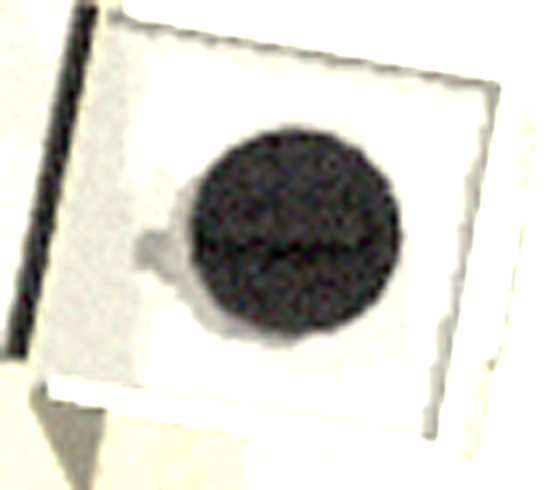

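The bar lies at about 98.5° in the printer frame, nearly horizontal in the picture, and the cap is centred close to (0, 0.5) mm. I'll move above it.

Request:
servo_tool --motion '[[[-3.5,0,0,-4,-1],[-7,0,3,-8.5,-1],[-10,0,7,-8.5,-1],[-10.4,0,11.5,-8.5,-1],[-10.4,0,13,-8.5,-1]]]'

```text
time_s: 6.25
eef_pos: [0.5392, 0.0401, 0.2018]
eef_rot: [-0.004, 0.717, 0.697, -0.003]
wrist_force: [-0.8, -0.2, -0.5]
opening: 1.004
grasp_force: 0.0
```

```bash
python3 -c "
from h import *
print(ctrl.tip_reach)
go(*P(0,0.0005),.1465,-1.5)"
```

```text
0.025
shift [-0.    0.37  4.92] twist -0.2 grasp in printer mm [ -3.3  -0.  195.8] yaw -1.7 F [-0.8 -0.2 -0.5] open 1.004 gf 0.0 t 6.25
```

Request:
servo_tool --motion '[[[0,0,1,0,-1],[0,0,2,0,-1],[0,0,2,0,-1]]]'

```text
time_s: 6.55
eef_pos: [0.543, 0.0414, 0.1873]
eef_rot: [0.0, 0.716, 0.698, 0.0]
wrist_force: [-0.2, 0.5, -0.3]
opening: 1.001
grasp_force: 0.0
```

```bash
python3 -c "
from h import *
go(*P(0,0.0005),.1465,-1.5)"
```

```text
shift [-0.15 -0.05  3.48] twist 0.0 grasp in printer mm [  0.3   2.  181.3] yaw -1.5 F [-0.2  0.5 -0.3] open 1.001 gf 0.0 t 6.55
```

Request:
servo_tool --motion '[[[-0.1,0,2,0,-1],[-0.1,0,3.4,0,-1],[-0.1,0,3.4,0,0.5],[-0.1,0,3.4,0,1],[-0.1,0,3.4,0,1]]]'

```text
time_s: 7.05
eef_pos: [0.5434, 0.0398, 0.1543]
eef_rot: [0.001, 0.717, 0.698, 0.001]
wrist_force: [0.4, 0.2, 0.1]
opening: 0.513
grasp_force: 0.0
```

Request:
servo_tool --motion '[[[0,0,0,0,1],[0,0,0,0,1],[0,0,0,0,1]]]'

```text
time_s: 7.35
eef_pos: [0.5433, 0.0397, 0.1542]
eef_rot: [0.001, 0.717, 0.697, 0.001]
wrist_force: [-1.4, -0.2, 4.1]
opening: 0.117
grasp_force: 60.8
```

```bash
python3 -c "
from h import *
go(*P(0,0.0005),.1465,-1.5); print(ctrl.get_obs()['torque'])"
```

```text
shift [ 0.03 -0.08  0.17] twist -0.1 grasp in printer mm [  0.8   0.4 148.2] yaw -1.6 F [-1.4 -0.2  4.1] open 0.117 gf 60.8 t 7.35
[-0.01012339  0.17511786  0.05038299]
```

Gripped. I'll turn it anticlockwise, which is a negative twist for this tool.

Request:
servo_tool --motion '[[[0,0,0,-6,1],[0,0,0,-12,1],[0,0,0,-18,1],[0,0,0,-24,1],[0,0,0,-30,1]]]'

```text
time_s: 7.85
eef_pos: [0.5433, 0.0397, 0.1542]
eef_rot: [0.001, 0.51, 0.86, 0.0]
wrist_force: [-0.2, -0.6, 3.7]
opening: 0.12
grasp_force: 60.7
```

Request:
servo_tool --motion '[[[0,0,0,-6,1],[0,0,0,-12,1],[0,0,0,-18,1],[0,0,0,-24,1],[0,0,0,-30,1]]]'

```text
time_s: 8.35
eef_pos: [0.5433, 0.0396, 0.1542]
eef_rot: [0.001, 0.27, 0.963, 0.0]
wrist_force: [0.2, -0.6, 3.8]
opening: 0.122
grasp_force: 60.7
```

```bash
python3 -c "
from h import *
go(*P(0,0.0005),.1465,-1.5); print(ctrl.get_obs()['torque'])"
```

```text
shift [ 0.09 -0.01  0.17] twist 60.2 grasp in printer mm [  0.9   0.3 148.2] yaw 58.7 F [ 0.2 -0.6  3.8] open 0.122 gf 60.7 t 8.35
[ 0.06722835  0.02807927 -0.09996694]
```

Request:
servo_tool --motion '[[[0,0,0,-3,1],[0,0,0,-6,1],[0,0,0,-9,1],[0,0,0,-10,1],[0,0,0,-10,1]]]'

```text
time_s: 8.85
eef_pos: [0.5433, 0.0397, 0.1542]
eef_rot: [0.001, 0.187, 0.982, 0.0]
wrist_force: [-0.3, -0.4, 5.2]
opening: 0.118
grasp_force: 61.0
```

```bash
python3 -c "
from h import *
go(*P(0,0.0005),.1465,-1.5); print(ctrl.get_obs()['torque'])"
```

```text
shift [ 0.09 -0.    0.16] twist 69.9 grasp in printer mm [  0.9   0.3 148.2] yaw 68.4 F [-0.3 -0.4  5.2] open 0.118 gf 61.0 t 8.85
[ 0.07612445 -0.02473331 -0.03856356]
```

Request:
servo_tool --motion '[[[0,0,0,-2,1],[0,0,0,-4,1],[0,0,0,-4,1]]]'

```text
time_s: 9.15
eef_pos: [0.5433, 0.0397, 0.1541]
eef_rot: [0.001, 0.153, 0.988, 0.0]
wrist_force: [0.1, 0.1, 4.7]
opening: 0.12
grasp_force: 60.9
```

```bash
python3 -c "
from h import *
go(*P(0,0.0005),.1465,-1.5); print(ctrl.get_obs()['torque'])"
```

```text
shift [0.09 0.01 0.16] twist 73.9 grasp in printer mm [  0.9   0.3 148.1] yaw 72.4 F [0.1 0.1 4.7] open 0.12 gf 60.9 t 9.15
[0.03744274 0.01490353 0.07714174]
```

Request:
servo_tool --motion '[[[0,0,0,-1.5,1],[0,0,0,-3,1],[0,0,0,-4,1]]]'

```text
time_s: 9.45
eef_pos: [0.5434, 0.0397, 0.1542]
eef_rot: [0.001, 0.118, 0.993, -0.0]
wrist_force: [0.4, 0.1, 5.1]
opening: 0.125
grasp_force: 61.0
```

```bash
python3 -c "
from h import *
go(*P(0,0.0005),.1465,-1.5); print(ctrl.get_obs()['torque'])"
```

```text
shift [0.09 0.01 0.17] twist 77.9 grasp in printer mm [  0.9   0.3 148.2] yaw 76.4 F [0.4 0.1 5.1] open 0.125 gf 61.0 t 9.45
[ 0.01240389  0.05115368 -0.10116241]
```

Request:
servo_tool --motion '[[[0,0,0,-1.5,1],[0,0,0,-3,1],[0,0,0,-4,1]]]'

```text
time_s: 9.75
eef_pos: [0.5434, 0.0394, 0.1541]
eef_rot: [0.001, 0.083, 0.997, -0.0]
wrist_force: [-0.7, -1.9, 4.8]
opening: 0.126
grasp_force: 60.9
```

```bash
python3 -c "
from h import *
go(*P(0,0.0005),.1465,-1.5); print(ctrl.get_obs()['torque'])"
```

```text
shift [0.1  0.05 0.16] twist 81.9 grasp in printer mm [1.000e+00 1.000e-01 1.481e+02] yaw 80.4 F [-0.7 -1.9  4.8] open 0.126 gf 60.9 t 9.75
[-0.30935795 -0.03236362 -0.15906184]
```

Request:
servo_tool --motion '[[[0,0,0,-1,1],[0,0,0,-2,1],[0,0,0,-3,1]]]'

```text
time_s: 10.05
eef_pos: [0.5434, 0.0393, 0.1541]
eef_rot: [0.001, 0.058, 0.998, -0.0]
wrist_force: [-0.2, -1.6, 5.7]
opening: 0.124
grasp_force: 62.4
```

```bash
python3 -c "
from h import *
go(*P(0,0.0005),.1465,-1.5); print(ctrl.get_obs()['torque'])"
```

```text
shift [0.1  0.06 0.16] twist 84.8 grasp in printer mm [  1.   -0.  148.1] yaw 83.3 F [-0.2 -1.6  5.7] open 0.124 gf 62.4 t 10.05
[-0.27637302  0.03455341 -0.83742727]
```

The stop shows as a torque of -0.84 N m at about 82–83°. I'll back off 3° and lift straight up.

Request:
servo_tool --motion '[[[0,0,0,1.5,1],[0,0,0,3,1],[0,0,0,3,1],[0,0,-0.3,3,1],[0,0,-0.5,3,1]]]'

```text
time_s: 10.55
eef_pos: [0.5421, 0.0397, 0.1578]
eef_rot: [-0.001, 0.084, 0.997, -0.0]
wrist_force: [0.2, -1.9, -2.1]
opening: 0.117
grasp_force: 59.9
```

```bash
python3 -c "
from h import *
go(*P(0,0.0005),.1465,-1.5); print(ctrl.get_obs()['torque'])"
```

```text
shift [-0.03  0.04  0.53] twist 81.9 grasp in printer mm [-3.000e-01  1.000e-01  1.518e+02] yaw 80.4 F [ 0.2 -1.9 -2.1] open 0.117 gf 59.9 t 10.55
[-0.30677662 -0.02746654 -0.0318658 ]
```

Request:
servo_tool --motion '[[[0,0,-0.7,0,1],[0,0,-1.4,0,1],[0,0,-2.1,0,1],[0,0,-2.8,0,1],[0,0,-3.5,0,1]]]'

```text
time_s: 11.05
eef_pos: [0.5428, 0.0399, 0.1942]
eef_rot: [0.0, 0.083, 0.997, 0.0]
wrist_force: [0.3, 0.2, -0.9]
opening: 0.119
grasp_force: 60.1
```

Run:
```python
from h import *
go(.495,-.287,.15,80.4); print(ctrl.get_obs()['torque'])
c=cap("side"); p=c["pixels"]
cv2.imwrite("pics/side2.png",cv2.convertScaleAbs(p[:,:,::-1],alpha=1.6))
```

```text
shift [ -0.7  -33.03   3.82] twist 0.1 grasp in printer mm [  0.3   0.4 188.2] yaw 80.5 F [ 0.3  0.2 -0.9] open 0.119 gf 60.1 t 11.05
[-0.05392581  0.03553181 -0.0286396 ]
```

View pics/side2.png

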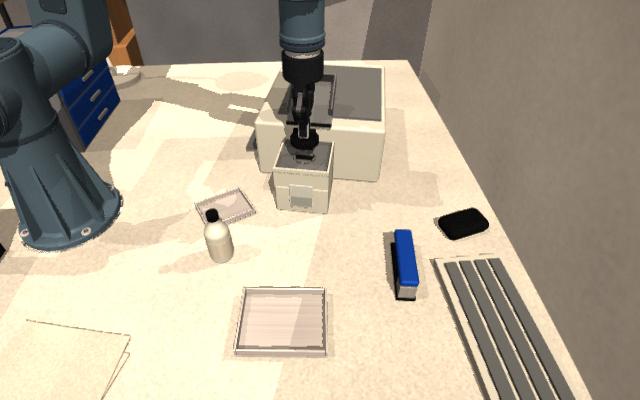

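The cap hangs in the fingers above the open filler at (305,140), and the cover is still open. I'll carry it to the tray at (282,320).

Request:
servo_tool --motion '[[[0,-1,-2,0,1],[0,-4,-3,0,1],[-0.2,-8,-3,0,1],[-0.3,-12,-3,0,1],[-0.4,-16,-3,0,1]]]'

```text
time_s: 11.6
eef_pos: [0.5198, -0.1199, 0.2237]
eef_rot: [0.0, 0.083, 0.997, -0.0]
wrist_force: [0.7, 0.6, -0.3]
opening: 0.122
grasp_force: 60.1
```

Request:
servo_tool --motion '[[[-0.1,-4.5,0,0,1],[-0.2,-9,1,0,1],[-0.2,-13.5,3,0,1],[-0.3,-16,5,0,1],[-0.3,-17,7,0,1]]]'

```text
time_s: 12.1
eef_pos: [0.4943, -0.2899, 0.1529]
eef_rot: [0.0, 0.085, 0.996, -0.001]
wrist_force: [0.2, 0.7, -0.2]
opening: 0.122
grasp_force: 60.1
```

Run:
```python
from h import *
go(.495,-.287,.0567,80.4)
```

```text
shift [-0.01  0.31  9.02] twist -0.1 grasp in printer mm [   9.8 -332.8  146.9] yaw 80.3 F [ 0.2  0.7 -0.2] open 0.122 gf 60.1 t 12.1
```

Request:
servo_tool --motion '[[[0,0.2,3,0,1],[0,0.2,6,0,1],[0,0.2,7.8,0,1],[0,0.2,8.2,0,1],[0,0.2,8.5,0,1]]]'

```text
time_s: 12.6
eef_pos: [0.4952, -0.2849, 0.0683]
eef_rot: [-0.0, 0.083, 0.997, 0.0]
wrist_force: [0.3, -0.7, -0.5]
opening: 0.12
grasp_force: 60.1
```

Request:
servo_tool --motion '[[[0,0,0.1,0,1],[0,0,0.2,0,1],[0,0,0.3,0,1],[0,0,0.3,0,1]]]'

```text
time_s: 13.0
eef_pos: [0.4954, -0.285, 0.0658]
eef_rot: [0.0, 0.083, 0.997, -0.0]
wrist_force: [-0.8, -0.0, -0.9]
opening: 0.121
grasp_force: 60.1
```

Run:
```python
from h import *
go(.495,-.287,.0567,80.4)
```

```text
shift [ 0.01 -0.2   0.31] twist 0.1 grasp in printer mm [  10.1 -327.8   59.8] yaw 80.5 F [-0.8 -0.  -0.9] open 0.121 gf 60.1 t 13.0
```

Request:
servo_tool --motion '[[[0,0,0.1,0,1],[0,0,0.2,0,1],[0,0,0.2,0,1]]]'

```text
time_s: 13.3
eef_pos: [0.4951, -0.2847, 0.0631]
eef_rot: [-0.0, 0.083, 0.997, 0.0]
wrist_force: [0.5, -0.4, 0.1]
opening: 0.124
grasp_force: 60.1
```

Request:
servo_tool --motion '[[[0,0,0.1,0,1],[0,0,0.1,0,1]]]'

```text
time_s: 13.5
eef_pos: [0.4952, -0.2849, 0.0622]
eef_rot: [-0.0, 0.083, 0.997, 0.0]
wrist_force: [0.3, -0.8, -0.5]
opening: 0.119
grasp_force: 60.2
```

Request:
servo_tool --motion '[[[0,0,0.1,0,1],[0,0,0.1,0,1]]]'

```text
time_s: 13.7
eef_pos: [0.4952, -0.2849, 0.0621]
eef_rot: [-0.0, 0.083, 0.997, -0.0]
wrist_force: [-3.8, 1.6, 8.1]
opening: 0.118
grasp_force: 61.1
```

Request:
servo_tool --motion '[[[0,0,0.1,0,1],[0,0,0.1,0,1]]]'

```text
time_s: 13.9
eef_pos: [0.4953, -0.2851, 0.0621]
eef_rot: [-0.0, 0.083, 0.997, -0.0]
wrist_force: [-4.7, 3.6, 14.7]
opening: 0.119
grasp_force: 62.2
```

The cap has touched down. I'll ease off and open slowly.

Request:
servo_tool --motion '[[[0,0,-0.15,0,1],[0,0,-0.15,0,0.7],[0,0,-0.15,0,0.6],[0,0,-0.15,0,0.5],[0,0,-0.15,0,0.3]]]'

```text
time_s: 14.4
eef_pos: [0.495, -0.2847, 0.0615]
eef_rot: [-0.0, 0.083, 0.997, 0.0]
wrist_force: [-0.5, -0.5, -1.1]
opening: 0.349
grasp_force: 0.0
```

Request:
servo_tool --motion '[[[0,0,0,0,0],[0,0,0,0,-0.4],[0,0,0,0,-1],[0,0,0,0,-1],[0,0,0,0,-1]]]'

```text
time_s: 14.9
eef_pos: [0.4952, -0.2848, 0.0618]
eef_rot: [-0.0, 0.083, 0.997, -0.0]
wrist_force: [-0.6, 0.9, -1.0]
opening: 1.003
grasp_force: 0.0
```

Request:
servo_tool --motion '[[[0,0,-1,0,-1],[0,0,-3,0,-1],[0,0,-7,0,-1],[0,0,-11,0,-1],[0,0,-15,0,-1]]]'

```text
time_s: 15.4
eef_pos: [0.495, -0.2847, 0.2141]
eef_rot: [0.0, 0.083, 0.997, -0.0]
wrist_force: [0.7, -1.2, 0.7]
opening: 1.002
grasp_force: 0.0
```

Request:
servo_tool --motion '[[[-4,0,0,0,-1],[-8,0,0,0,-1],[-12,0,0,0,-1],[-12,0,0,0,-1],[-12,0,0,0,-1]]]'

```text
time_s: 15.9
eef_pos: [0.6136, -0.3044, 0.2115]
eef_rot: [-0.001, 0.083, 0.997, 0.0]
wrist_force: [-0.5, -0.4, -0.5]
opening: 1.002
grasp_force: 0.0
```

Run:
```python
from h import *
c=cap("side"); W=cloud(c)
go(.495,-.287,.0567,80.4)
cv2.imwrite("pics/side3.png",cv2.convertScaleAbs(c["pixels"][:,:,::-1],alpha=1.6))
m=(abs(W[...,0]-.495)<.07)&(abs(W[...,1]+.287)<.055)&(W[...,2]>.024)&(W[...,2]<.09)
print(m.sum(),W[m].min(0),W[m].max(0),W[m].mean(0))
```

```text
shift [11.91 -0.24 14.92] twist 0.1 grasp in printer mm [ 129.3 -326.5  205.8] yaw 80.5 F [-1.2  0.3 -0.1] open 0.998 gf 0.0 t 15.95
952 [ 0.46693881 -0.31576499  0.0241245 ] [ 0.52586208 -0.25631108  0.05202105] [ 0.49682426 -0.29125681  0.03594399]
```

View pics/side3.png

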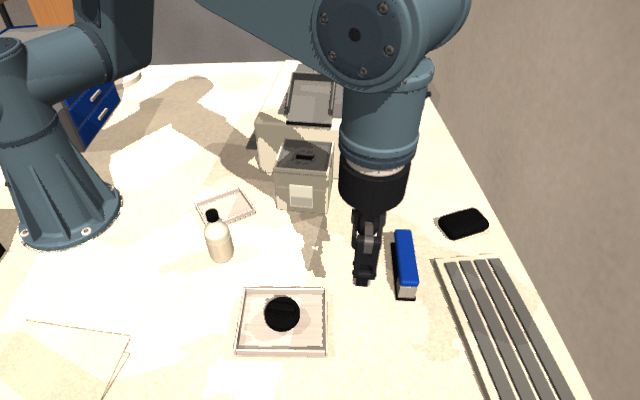

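The cap lies in the tray at (282,314). The cover is open at (310,95), the bottle and stapler haven't moved, and the arm is clear.

```bash
python3 -c "
from bench import ctrl
print(ctrl.hand_in())"
```

```text
the job is handed in; nothing more can be done
None
```

I opened the cover, unlocked the cap and lifted it off, set it in the 150 x 120 mm tray, and handed the job in at about 16 s; the hand-in returned no verdict.

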